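# Read the dry box: turn the hygrometer display up, crack the sealed lid and hold it

### The arm

A 6-joint arm with a two-finger parallel gripper is mounted at the origin on the work surface. World frame = base frame: x ahead of the robot, y to its left, z up, the work surface at z = 0. Lengths are in m, angles in degrees, forces in N, time in s.
With the tool pointing down it reaches from about 0.275 to 0.85 m from the base axis. Payload 19 kg.
Tool frame: the origin (TCP) lies midway between the tips of the shut fingers; the grasp point (between the pads) lies bot.grip_point_offset behind it (bot.grip_point_offset is the distance from the TCP to the grasp point, in m); y points along the fingers, x is the direction in which the jaws open and shut, and the axes are right-handed (so a half turn about y gives the same grasp; the last joint's range is limited). The gripper opens to 85 mm and grips with 20 to 120 N. Pads are 22 mm wide; open, the fingers measure 114 mm over their backs; the gripper's body (76 mm by 85 mm) begins 54 mm behind the grasp point. The pads swing forward as they close: fully open they stand 13 mm farther back than shut.
Start: joints at [61.077, 8.623, 82.357, -0, 89.026, -7.678], TCP at [0.208, 0.536, 0.231] pointing down, gripper open.
Joint ranges: [-160.23, 160.23], [-39.13, 120.54], [6.94, 153.29], [-79.49, 259.48], [9.18, 160.14], [-161.06, 161.06]. Speed limits (degrees/s): [108.29, 108.29, 127.2, 172.46, 172.46, 172.46].

### API

Orientations are given as a 3x3 rotation matrix whose columns are the frame's x, y, z axes.
In Python, from rig import bot, read_camera gives the robot as it stands.
- The arm moves only by the tool move_arm, never from a script. Its argument "targets" is a list of rows, each a list of 3 entries, a list of its own where there are three numbers: the shift along the tool's x, y, z in mm, then the turn, a rotation vector about the tool's x, y, z in degrees, then the closure, from 0 (fully open) to 1 (shut). In form: [[[dx, dy, dz], [wx, wy, wz], hand], ...]. A call has 1 to 10 rows; each row shifts and turns the commanded pose from where the row before left it, along the tool's axes as they then stand; what a row does not reach is not made up. A row lasts 1/10 s, in which the tool goes at most 50 mm and 8.59 degrees, less where a joint would pass 70% of its speed; a pose out of reach is approached as far as the arm can. A call with a gripper value outside its range is refused whole. The fingers move at their own pace and stop on an object; "grip_force" is the grip in N (left out, the last holds). Time passes only in rows, so rows that do not move let the fingers close. It gives the time, the measured TCP pose, the force and the opening at its end, in the units of the state.
- bot.get_state(): the state, without advancing time (a new reading comes with each control period).
- read_camera(name): name is "side" or "top" or "wrist"; returns a dict with "image" (400x640x3 uint8, red, green, blue), "range_z" (400x640 float32, m along the optical axis (not along the pixel's ray), 0 where there is no reading), "mtx" (3x3 intrinsics, pixels), "rvec" (rotation vector, rad) and "tvec" (3), from world to camera coordinates, as OpenCV has them. Camera axes: x right, y down, z forward; pixel columns grow to the right and rows downward; lengths in m; the calibration is good to about 2 mm. A picture is of the moment at which its call begins.
- bot.sign_off(): hands the job in, once; it reports no verdict.
The state is a dict: "time": time; "joints": joint angles; "joint_velocities": joint speeds; "effort": joint torques, N m; "position": TCP position; "eef_rot": TCP orientation; "ft_force": force on the tool from outside, world axes, zero at the start; "torque": the same for the moment, N m; "grip_width": finger opening in m.
Only numpy, scipy, OpenCV 4.12 (cv2) and the standard library are available. Lean on these libraries where they do the work, as an engineer would, in place of code of your own. Each camera call takes 0.05 s, during which the arm holds its last target. There are 200 camera calls.

### The job

First roll the round hygrometer on the table, without picking it up, until its display faces up, and let go of it. Then take the clear dry-storage box's lid by its bar handle, pull it free of its sticky gasket without letting it fly open, and keep holding it open about a finger's width (some 25 mm at its front edge) so that the box can air: finish while still holding it there. Leave everything else on the table in its place.

Things in the scene. Friction and masses are not known exactly. Their poses are not given: they have to be found in the camera images.
- hygrometer: loose white round barrel, 40 mm diameter, 120 mm long, 120 g, lying on the table. Origin mid-axis, 20 mm above the table; x runs along the barrel, z points out through the dark 50 x 17 mm display in its grey frame. At the start the display faces sideways, about 1.15 rad from up. It rolls only while pushed, 20 mm sideways per radian (pressed on top, the finger moves 40 mm per radian).
- dry_box: clear plastic box 200 (x) x 220 (y) x 120 mm high, walls 5 mm, fixed to the table, white test cassettes inside. Origin at the centre of its underside; its front faces its own -x, the lid's hinge line lies along its y axis at x = +100 mm, z = 120 mm.
- dry_lid (a joint): opening angle (rad) of the box's 12 mm thick white lid: 0 shut, grows as its front edge, 205 mm from the hinge, rises (0.12 rad is 25 mm). The gasket's pull, felt at the handle, peaks at 13 to 18 N within the first 1 to 2 mm and fades over about 7 mm; after that 2 to 5 N remain. It falls shut if let go.
- lid_handle (a point): centre of the steel bar handle on top of the lid near its front edge. It lies 65 mm in front of the box's centre (165 mm from the hinge) and 168 mm above the table when shut. The bar runs along y: 100 mm long, 12 mm thick (x), 14 mm high, 29 mm clear of the lid, on a post at each end (84 mm between them). Axes as the box's when shut; tilts with the lid.
- cassette_a: white test cassette 70 x 20 x 5 mm lying flat between the hygrometer and the box, origin under its centre; to be left alone
- cassette_b: white test cassette, same size, near the robot; to be left alone
- cassette_c: white test cassette, same size, near the robot on its right; to be left alone
- marker: grey square-barrelled marker with a black cap, 130 x 14 x 14 mm lying near the robot on its left, origin under its centre; to be left alone
- tube_rack: grey rack 140 x 90 mm with capped clear tubes, 70 mm high, on the left side; origin under its centre; to be left alone
- sanitizer: white bottle, 60 mm in diameter, 150 mm high, along the far side; origin under its centre; to be left alone
- tip_box: grey pipette-tip box 120 x 85 x 62 mm, on the right side; origin under its centre; to be left alone

How it is judged (in metres and radians):
On the way, in this order (a step that is already met when the one before it is completed fails the run):
1. the hygrometer lies on the table at rest with its display up, let go, the lid still shut (angle between hygrometer's own z axis and vertical below 0.35 rad and height (world z) of hygrometer below 0.024 m and contact force between the fingers and hygrometer below 0.1 N and angular speed of hygrometer below 0.2 rad/s and value of joint dry_lid below 0.02 rad), for 0.2 s.
2. the lid is pulled free of its gasket by its handle (value of joint dry_lid above 0.06 rad and contact force between the fingers and dry_lid above 0.5 N and distance between the grasp point and lid_handle below 0.06 m), for 0.2 s.
At the end, for the whole second after the job is handed in: the robot still holds the lid by its handle (gripping point within 60 mm of the bar's centre) with the lid 0.07 to 0.20 rad open (about 15 to 40 mm at the front edge), while the hygrometer lies untouched on the table with its display within 0.35 rad (20 degrees) of straight up (value of joint dry_lid between 0.07 and 0.2 rad and contact force between the fingers and dry_lid above 0.5 N and distance between the grasp point and lid_handle below 0.06 m and angle between hygrometer's own z axis and vertical below 0.35 rad and height (world z) of hygrometer below 0.024 m and contact force between the fingers and hygrometer below 0.1 N); the arm keeps its last pose, push and grip.
It fails at once if the hygrometer is picked up off the table (height (world z) of hygrometer above 0.032 m).
It fails at once if the lid flies open (more than 0.35 rad, about 70 mm at its front edge) (value of joint dry_lid above 0.35 rad).
It fails at once if one of the other things on the table is pushed more than 30 mm from its place (distance of any of cassette_a, cassette_b, cassette_c, marker, tube_rack, sanitizer, tip_box from where it was at the start of the episode above 0.03 m).
It also fails if it takes over 59 s, if anything falls off the work surface, if the arm or the gripper's body presses on something with over 40 N, if the wrist force passes 120 N, or if a joint passes its speed limit or range.

## Working session

There is one attempt and no reset: what is moved stays moved. The work goes in short steps, Python scripts to look and compute and a tool call to move; the robot and the scene stay as the last step left them, time stands still between calls to the robot, and variables do not carry over. Pictures are saved under pics/ and viewed, about 8 in all and at most 12, crops included, and the job is handed in when it is done.

Besides the shell and the picture viewer there is one more tool, called after "Emit:" as a command line: name --argument value ..., lists and objects as JSON in quotes. move_arm: Moves the arm, as the interface text tells. Its arguments: {"type":"object","properties":{"targets":{"type":"array"},"grip_force":{"type":"number"}},"required":["targets"]}

```bash
ls; mkdir -p pics; cat > h.py <<'E'
import numpy as np, cv2
from rig import bot, read_camera
def cam(n):
    c=read_camera(n); c['R']=cv2.Rodrigues(np.array(c['rvec'],float))[0]; c['t']=np.array(c['tvec'],float).ravel(); np.savez('last_%s.npz'%n,**{k:np.array(v) for k,v in c.items()}); return c
def cloud(c):
    K=np.array(c['mtx']); Z=np.array(c['range_z'],float); v,u=np.mgrid[:Z.shape[0],:Z.shape[1]]
    P=np.stack([(u-K[0,2])/K[0,0]*Z,(v-K[1,2])/K[1,1]*Z,Z],-1); W=(P-c['t'])@c['R']; W[Z==0]=np.nan; return W
def save(c,f,crop=None,s=1):
    im=c['image'][...,::-1]
    if crop: x0,y0,x1,y1=crop; im=im[y0:y1,x0:x1]
    cv2.imwrite('pics/'+f,cv2.resize(im,None,fx=s,fy=s,interpolation=cv2.INTER_CUBIC))
def px(c,u,v,z):  # pixel -> world at plane z
    K=np.array(c['mtx']); d=c['R'].T@np.linalg.solve(K,[u,v,1.]); o=-c['R'].T@c['t']; return o+d*(z-o[2])/d[2]
E
python3 - <<'E'
from h import *
s=bot.get_state(); print(s, bot.grip_point_offset)
for n in('top','side'):
    c=cam(n); save(c,n+'0.png'); print(n,-c['R'].T@c['t'],c['R'][2])
E
```

```text
pics
{'time': 0.0, 'joints': array([ 6.10770691e+01,  8.65028068e+00,  8.23908888e+01, -1.31978407e-03,
        8.90255197e+01, -7.67802262e+00]), 'joint_velocities': array([ 0.10527458,  0.01031771, -0.00907879,  0.09137946,  0.02871276,
        0.0252697 ]), 'effort': array([ 2.18787842e-03, -7.13064265e+01, -5.70855331e+01,  2.05427568e-04,
        9.24924418e-03,  1.07588037e-04]), 'position': array([0.20827081, 0.53570813, 0.23070051]), 'eef_rot': array([[ 3.62354520e-01, -5.42763465e-04, -9.32040186e-01],
       [ 9.32039626e-01, -1.02990630e-03,  3.62354902e-01],
       [-1.15658706e-03, -9.99999322e-01,  1.32685854e-04]]), 'ft_force': array([-0.08126396, -0.53003471,  0.19800911]), 'torque': array([-0.00607406, -0.02670901, -0.05966036]), 'grip_width': 0.08516368098848524} 0.0187
top [ 0.43712137 -0.01543623  1.06856428] [ 0.13371177  0.01845105 -0.99084849]
side [ 0.25920244 -1.0391359   0.71362487] [ 0.24785886  0.84385511 -0.47589342]
```

View pics/top0.png

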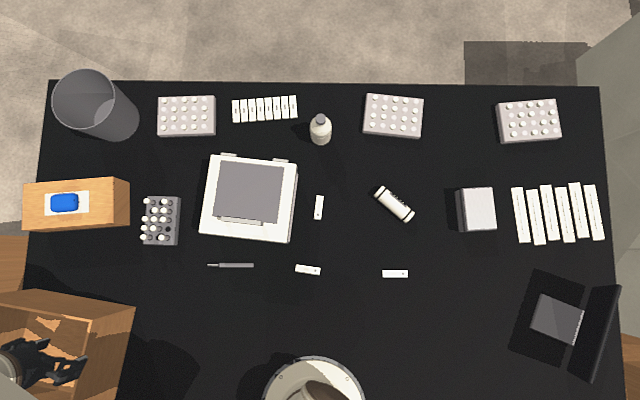

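View pics/side0.png

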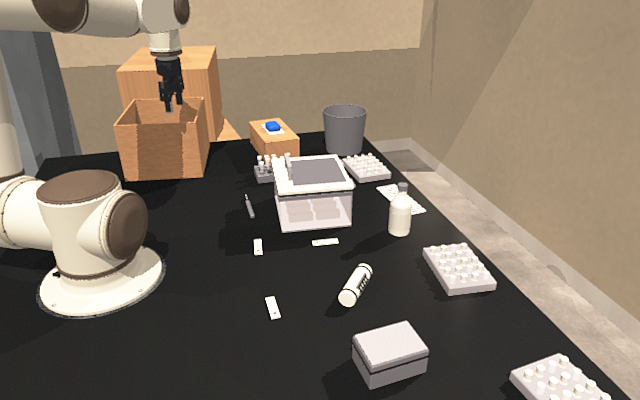

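The top view (up = +x, left = +y) shows the hygrometer at about (394,204), the box lid at (250,197) and cassette_a at (319,207). The gripper starts over a wooden box at lower left. Next I'll measure and enlarge.

```bash
python3 - <<'E'
from h import *
c=cam('top'); W=cloud(c)
im=c['image']; 
a=cv2.resize(im[175:235,365:425],None,fx=6.5,fy=6.5,interpolation=cv2.INTER_CUBIC); b=cv2.resize(im[145:250,190:305],None,fx=3.4,fy=3.4,interpolation=cv2.INTER_CUBIC)
h=max(a.shape[0],b.shape[0]); pad=lambda q:np.pad(q,((0,h-q.shape[0]),(0,0),(0,0)))
cv2.imwrite('pics/crop1.png',np.hstack([pad(a),pad(b)])[...,::-1])
def box(u0,v0,u1,v1,zl,zh):
    Q=W[v0:v1,u0:u1].reshape(-1,3); return Q[(Q[:,2]>zl)&(Q[:,2]<zh)]
H=box(365,175,425,235,.012,.06); print('hyg',len(H),np.percentile(H[:,2],[5,50,95]))
r=cv2.minAreaRect((H[:,:2]*1000).astype(np.float32)); print(r)
L=box(190,145,305,250,.11,.145); print('lid',len(L),np.median(L[:,2])); print(cv2.minAreaRect((L[:,:2]*1000).astype(np.float32)))
B=box(190,190,305,250,.15,.19); print('bar',len(B),np.median(B[:,2])); print(cv2.minAreaRect((B[:,:2]*1000).astype(np.float32)))
A=im[190:225,308:330].max(-1)>120
v,u=np.nonzero(A); print('cassA',px(c,u.mean()+308,v.mean()+190,.005))
for n,q in dict(b=(308,269),c_=(395,273)).items(): print(n,px(c,*q,.005))
E
```

```text
hyg 599 [0.02642839 0.03860765 0.04296571]
((574.6609497070312, -220.09283447265625), (119.54383850097656, 41.49031066894531), 49.49964904785156)
lid 6919 0.13443247068239586
((574.123046875, 177.95166015625), (229.55538940429688, 219.6532745361328), 84.58724212646484)
bar 213 0.17626386952035505
((505.6231994628906, 184.8200225830078), (99.42118835449219, 12.063468933105469), 84.52540588378906)
cassA [ 0.56203819 -0.00245149  0.005     ]
b [0.38284116 0.02334007 0.005     ]
c_ [ 0.37706273 -0.22484749  0.005     ]
```

View pics/crop1.png

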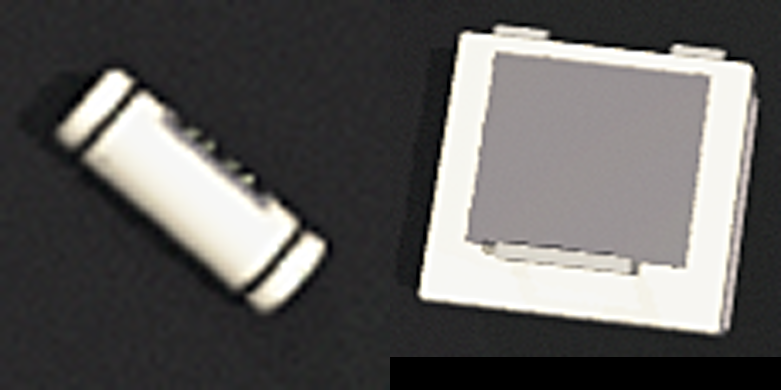

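The left part of the crop shows the barrel axis running upper-left to lower-right, with the display on its upper-right side (world +x,−y). So the barrel must roll toward (−x,+y). The right part shows the lid with its handle bar along the front edge, box yaw about −5.5°. I'll lift and travel toward the hygrometer.

Emit:
move_arm --targets '[[[0, -40, 0], [0, 0, 0], 1], [[0, -40, 0], [0, 0, 0], 1], [[-29, 0, -31], [0, 0, 0], 1], [[-29, 0, -31], [0, 0, 0], 1], [[-29, 0, -31], [0, 0, 0], 1], [[-29, 0, -31], [0, 0, 0], 1], [[-29, 0, -31], [0, 0, 0], 1], [[-29, 0, -31], [0, 0, 0], 1], [[-29, 0, -31], [0, 0, 0], 1], [[-29, 0, -31], [0, 0, 0], 1]]' --grip_force 40

```text
time: 1.15
position: [0.3557, 0.2282, 0.3113]
eef_rot: [[0.362, 0.0, -0.932], [0.932, -0.0, 0.362], [-0.0, -1.0, -0.0]]
ft_force: [1.6, -0.3, 0.7]
grip_width: -0.0002
```

Emit:
move_arm --targets '[[[-29, 0, -31], [0, 0, 0], 1], [[-29, 0, -31], [0, 0, 0], 1], [[-29, 0, -31], [0, 0, 0], 1], [[-29, 0, -31], [0, 0, 0], 1], [[-29, 0, -31], [0, 0, 0], 1], [[-29, 0, -31], [0, 0, 0], 1], [[-29, 0, -31], [0, 0, 0], 1], [[-29, 0, -31], [0, 0, 0], 1], [[-29, 0, -31], [0, 0, 0], 1], [[-29, 0, -31], [0, 0, 0], 1]]'

```text
time: 2.15
position: [0.5397, -0.1546, 0.3111]
eef_rot: [[0.363, -0.0, -0.932], [0.932, 0.0, 0.363], [0.0, -1.0, 0.0]]
ft_force: [0.4, -0.4, 2.1]
grip_width: -0.0002
```

Emit:
move_arm --targets '[[[0, 0, 0], [0, 8, 0], 1], [[0, 0, 0], [0, 8, 0], 1], [[0, 0, 0], [0, 8, 0], 1], [[0, 0, 0], [0, 8, 0], 1], [[0, 0, 0], [0, 8, 0], 1], [[0, 0, 0], [0, 8, 0], 1], [[0, 0, 0], [0, 8, 0], 1], [[0, 0, 0], [0, 8, 0], 1], [[0, 0, 0], [0, 8, 0], 1], [[0, 0, 0], [0, 8, 0], 1]]'

```text
time: 3.15
position: [0.5392, -0.1528, 0.311]
eef_rot: [[0.98, -0.001, 0.201], [-0.201, 0.0, 0.98], [-0.001, -1.0, 0.0]]
ft_force: [0.8, 0.7, -0.2]
grip_width: -0.0003
```

Emit:
move_arm --targets '[[[0, 40, 0], [0, 8, 0], 1], [[0, 40, 0], [0, 8, 0], 1], [[0, 30, 0], [0, 8, 0], 1], [[0, 10, 0], [0, 5, 0], 1], [[0, 0, 0], [0, 0, 0], 1], [[0, 0, 0], [0, 0, 0], 1]]'

```text
time: 3.75
position: [0.5395, -0.1529, 0.1919]
eef_rot: [[0.765, 0.0, 0.644], [-0.644, -0.0, 0.765], [0.0, -1.0, 0.0]]
ft_force: [0.9, 0.1, 0.9]
grip_width: -0.0001
```

```bash
python3 - <<'E'
from h import *
c=cam('wrist'); save(c,'w1.png'); s=bot.get_state(); print(s['time'],s['joints'],s['position'],s['ft_force'],s['grip_width']);print(s['eef_rot'])
W=cloud(c); Q=W.reshape(-1,3); H=Q[(Q[:,2]>.012)&(Q[:,2]<.05)&(np.hypot(Q[:,0]-.575,Q[:,1]+.22)<.085)]
print(len(H),cv2.minAreaRect((H[:,:2]*1000).astype(np.float32)),np.percentile(H[:,2],98))
K=np.array(c['mtx']);p=K@(c['R']@np.array([.583,-.2276,.04])+c['t']);print(p[:2]/p[2])
E
```

```text
3.8 [-2.36951556e+01  7.82261891e+00  8.77795046e+01 -7.04726150e-03
  8.43271813e+01  1.63924149e+01] [ 0.53962961 -0.15299895  0.19233148] [-0.66840756  0.32964773 -0.37945831] -8.555034043976655e-05
[[ 7.65068238e-01  1.08065820e-03  6.43948308e-01]
 [-6.43948062e-01 -6.07930678e-04  7.65068966e-01]
 [ 1.21825399e-03 -9.99999231e-01  2.30779303e-04]]
3568 ((572.0358276367188, -221.57798767089844), (120.26457977294922, 41.94064712524414), 49.67217254638672) 0.04061915240782678
[397.10191586 210.91933147]
```

View pics/w1.png

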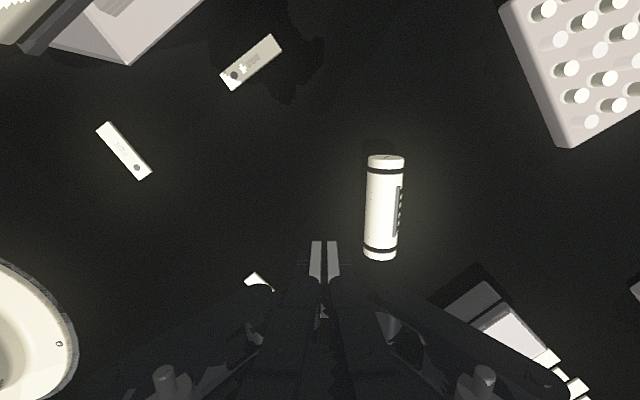

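The wrist view shows the barrel at (384,208), with its display on the right, which is tool +x. I'll move the closed fingers over its far side and descend.

Emit:
move_arm --targets '[[[40, 20, -15], [0, 0, 0], 1], [[40, 40, -15], [0, 0, 0], 1], [[0, 40, 0], [0, 0, 0], 1], [[0, 40, 0], [0, 0, 0], 1], [[0, 4, 0], [0, 0, 0], 1], [[0, 3, 0], [0, 0, 0], 1], [[0, 2, 0], [0, 0, 0], 1], [[0, 0, 0], [0, 0, 0], 1]]'

```text
time: 4.6
position: [0.5789, -0.2223, 0.0503]
eef_rot: [[0.764, 0.003, 0.646], [-0.646, -0.001, 0.764], [0.003, -1.0, 0.001]]
ft_force: [0.2, -0.5, 0.8]
grip_width: -0.0003
```

Emit:
move_arm --targets '[[[5, 3, -2], [0, 0, 0], 1], [[0, 3, 0], [0, 0, 0], 1], [[0, 2, 0], [0, 0, 0], 1], [[0, 1, 0], [0, 0, 0], 1], [[0, 0, 0], [0, 0, 0], 1]]'

```text
time: 5.1
position: [0.5807, -0.227, 0.0395]
eef_rot: [[0.763, 0.001, 0.646], [-0.646, -0.001, 0.763], [0.001, -1.0, -0.0]]
ft_force: [0.1, -0.5, 3.3]
grip_width: 0.0004
```

Emit:
move_arm --targets '[[[0, 1, 0], [0, 0, 0], 1], [[0, 0, 0], [0, 0, 0], 1]]'

```text
time: 5.3
position: [0.5811, -0.2273, 0.0393]
eef_rot: [[0.763, 0.002, 0.646], [-0.646, -0.001, 0.763], [0.002, -1.0, 0.0]]
ft_force: [-0.6, -2.7, 10.1]
grip_width: 0.0001
```

Emit:
move_arm --targets '[[[-2, 0, 0], [0, 0, 0], 1], [[-4, 0, 0], [0, 0, 0], 1], [[-4, 0, 0], [0, 0, 0], 1], [[-4, 0, 0], [0, 0, 0], 1], [[-4, 0, 0], [0, 0, 0], 1], [[-4, 0, 0], [0, 0, 0], 1], [[-4, 0, 0], [0, 0, 0], 1], [[-4, 0, 0], [0, 0, 0], 1], [[-4, 0, 0], [0, 0, 0], 1], [[-2, 0, 0], [0, 0, 0], 1]]'

```text
time: 6.3
position: [0.5535, -0.2039, 0.0395]
eef_rot: [[0.763, 0.002, 0.646], [-0.646, -0.002, 0.763], [0.003, -1.0, 0.0]]
ft_force: [-2.0, -1.6, 13.4]
grip_width: -0.0003
```

Emit:
move_arm --targets '[[[-4, 0, 0], [0, 0, 0], 1], [[-4, 0, 0], [0, 0, 0], 1], [[0, 0, 0], [0, 0, 0], 1], [[0, -5, 0], [0, 0, 0], 1], [[0, -30, 0], [0, 0, 0], 1], [[0, -50, 0], [0, 0, 0], 1], [[-30, -30, 0], [0, 0, 0], 1], [[0, 0, 0], [0, 0, 0], 1]]'

```text
time: 7.1
position: [0.5241, -0.1782, 0.158]
eef_rot: [[0.764, 0.005, 0.646], [-0.646, -0.003, 0.764], [0.006, -1.0, 0.002]]
ft_force: [-0.2, -0.3, -0.5]
grip_width: 0.0001
```

```bash
python3 - <<'E'
from h import *
c=cam('wrist'); 
K=np.array(c['mtx']);p=K@(c['R']@np.array([.556,-.206,.04])+c['t']);u,v=(p[:2]/p[2]).astype(int);print(u,v)
W=cloud(c); Q=W.reshape(-1,3); H=Q[(Q[:,2]>.012)&(Q[:,2]<.05)&(np.hypot(Q[:,0]-.556,Q[:,1]+.206)<.085)]
print(len(H),cv2.minAreaRect((H[:,:2]*1000).astype(np.float32)),np.percentile(H[:,2],98))
x0,y0=max(u-80,0),max(v-70,0); save(c,'w2.png',(x0,y0,min(x0+160,640),min(y0+140,400)),4); print(x0,y0,bot.get_state()['position'])
# pixel of axis top line
for s in(-.05,0,.05):
    q=np.array([np.cos(np.radians(49.6))*s,np.sin(np.radians(49.6))*s]); print(s,q)
E
```

```text
367 195
4561 ((553.895751953125, -206.1605987548828), (119.85647583007812, 39.32746124267578), 49.910545349121094) 0.041002146405114646
287 125 [ 0.5241696  -0.17864722  0.15558955]
-0.05 [-0.032406   -0.03807692]
0 [0. 0.]
0.05 [0.032406   0.03807692]
```

View pics/w2.png

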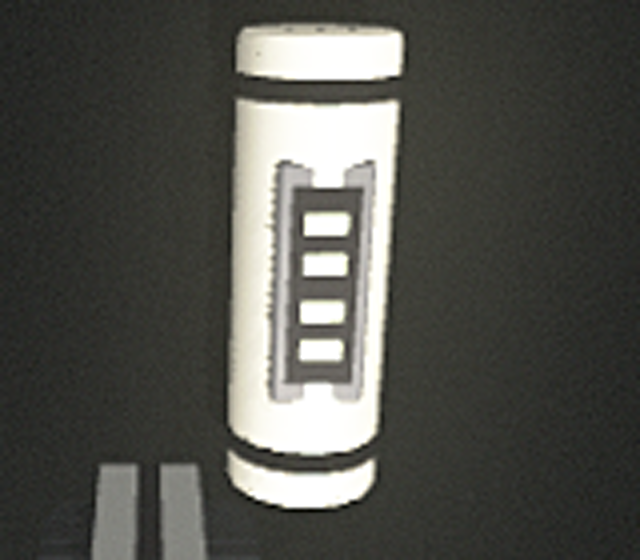

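The crop shows the display centred about 10° right of the barrel's visible midline. The camera sits slightly left of it, so the display is within roughly 0.1 rad of straight up. The barrel centre moved 24 mm, which matches 1.15–1.2 rad. It's let go, so on to the lid.

Emit:
move_arm --targets '[[[0, -25, 0], [0, -7, 0], 0], [[0, -25, 0], [0, -7, 0], 0], [[0, -25, 0], [0, -7, 0], 0], [[0, -25, 0], [0, -7, 0], 0], [[0, -5, 0], [0, -7, 0], 0], [[0, 0, 0], [0, 0, 0], 0]]'

```text
time: 7.75
position: [0.5243, -0.1793, 0.258]
eef_rot: [[0.996, 0.0, 0.089], [-0.089, -0.0, 0.996], [0.0, -1.0, -0.0]]
ft_force: [-0.7, 0.3, -0.6]
grip_width: 0.0847
```

Emit:
move_arm --targets '[[[-6, 0, 40], [0, 0, 0], 0], [[-6, 0, 40], [0, 0, 0], 0], [[-6, 0, 40], [0, 0, 0], 0], [[-6, 0, 40], [0, 0, 0], 0], [[-6, 0, 40], [0, 0, 0], 0], [[-6, 0, 40], [0, 0, 0], 0], [[-6, 0, 40], [0, 0, 0], 0], [[-6, 0, 40], [0, 0, 0], 0], [[-6, 0, 40], [0, 0, 0], 0], [[0, 0, 0], [0, 0, 0], 0]]'

```text
time: 8.75
position: [0.5023, 0.1883, 0.2563]
eef_rot: [[0.996, -0.003, 0.092], [-0.092, 0.0, 0.996], [-0.003, -1.0, 0.0]]
ft_force: [-0.1, -0.9, 0.0]
grip_width: 0.0854
```

```bash
python3 - <<'E'
from h import *
c=cam('wrist'); save(c,'w3.png'); s=bot.get_state(); print(s['time'],s['position'],s['grip_width'],s['ft_force'],s['joints']);print(s['eef_rot'])
W=cloud(c); Q=W.reshape(-1,3); B=Q[(Q[:,2]>.158)&(Q[:,2]<.185)&(np.abs(Q[:,0]-.505)<.04)&(np.abs(Q[:,1]-.185)<.075)]
print(len(B),np.median(B[:,2]),cv2.minAreaRect((B[:,:2]*1000).astype(np.float32)))
E
```

```text
8.8 [0.50257567 0.18630176 0.25633802] 0.08581348771700296 [ 0.8423842  -0.88357886 -0.54124231] [1.20980696e+01 3.62879076e+00 8.49860942e+01 5.58424267e-03
 9.15359526e+01 1.73756866e+01]
[[ 9.95757639e-01 -2.59455854e-03  9.19782205e-02]
 [-9.19796998e-02 -4.56492316e-04  9.95760778e-01]
 [-2.54157228e-03 -9.99996530e-01 -6.93202427e-04]]
1627 0.1747758176668702 ((502.93511962890625, 184.17788696289062), (100.1584243774414, 11.859917640686035), 84.51904296875)
```

View pics/w3.png

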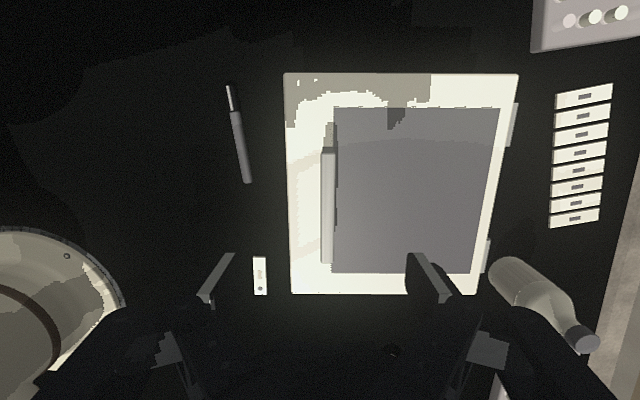

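The bar spans (327,150)–(327,262), centred between the open fingers and aligned with them. I'll descend and close with moderate force.

Emit:
move_arm --targets '[[[0, 40, -2], [0, 0, 0], 0], [[0, 40, 0], [0, 0, 0], 0], [[0, 20, 0], [0, 0, 0], 0], [[0, 7, 0], [0, 0, 0], 0], [[0, 0, 0], [0, 0, 0], 0], [[0, 0, 0], [0, 0, 0], 0], [[0, 0, 0], [0, 0, 0], 0]]' --grip_force 70

```text
time: 9.5
position: [0.5035, 0.1824, 0.1524]
eef_rot: [[0.996, 0.002, 0.092], [-0.092, 0.0, 0.996], [0.002, -1.0, 0.0]]
ft_force: [-0.1, 0.3, 0.1]
grip_width: 0.0855
```

Emit:
move_arm --targets '[[[0, 0, 0], [0, 0, 0], 1], [[0, 0, 0], [0, 0, 0], 1], [[0, 0, 0], [0, 0, 0], 1], [[0, 0, 0], [0, 0, 0], 1], [[0, 0, 0], [0, 0, 0], 1], [[0, 0, 0], [0, 0, 0], 1], [[0, 0, 0], [0, 0, 0], 1], [[0, 0, 0], [0, 0, 0], 1]]' --grip_force 70

```text
time: 10.3
position: [0.5042, 0.1824, 0.1515]
eef_rot: [[0.996, 0.003, 0.092], [-0.092, -0.0, 0.996], [0.003, -1.0, 0.0]]
ft_force: [11.9, -0.5, -1.3]
grip_width: 0.0107
```

Gripped (opening 11 mm). There's a 12 N side force, so I'll relieve it by 1 mm and then start the arc in small steps.

Emit:
move_arm --targets '[[[1.5, 0, 0], [0, 0, 0], 1], [[0, 0, 0], [0, 0, 0], 1], [[0, 0, 0], [0, 0, 0], 1]]'

```text
time: 10.6
position: [0.5043, 0.1824, 0.1514]
eef_rot: [[0.996, -0.0, 0.091], [-0.091, -0.0, 0.996], [-0.0, -1.0, -0.0]]
ft_force: [-3.2, -0.4, 4.9]
grip_width: 0.0106
```

Emit:
move_arm --targets '[[[0.1, -0.8, 0], [0, 0, 0.3], 1], [[0.1, -0.8, 0], [0, 0, 0.3], 1], [[0, 0, 0], [0, 0, 0], 1]]'

```text
time: 10.9
position: [0.5042, 0.1824, 0.1519]
eef_rot: [[0.996, -0.013, 0.091], [-0.091, 0.001, 0.996], [-0.013, -1.0, -0.0]]
ft_force: [0.1, 2.6, -10.0]
grip_width: 0.0106
```

Emit:
move_arm --targets '[[[0.1, -0.8, 0], [0, 0, 0.3], 1], [[0.1, -0.8, 0], [0, 0, 0.3], 1], [[0, 0, 0], [0, 0, 0], 1]]'

```text
time: 11.2
position: [0.5048, 0.1823, 0.1543]
eef_rot: [[0.996, -0.022, 0.091], [-0.091, 0.002, 0.996], [-0.022, -1.0, -0.0]]
ft_force: [-0.4, 1.8, -10.4]
grip_width: 0.0105
```

Emit:
move_arm --targets '[[[0.1, -0.8, 0], [0, 0, 0.3], 1], [[0.1, -0.8, 0], [0, 0, 0.3], 1], [[0.1, -0.8, 0], [0, 0, 0.3], 1], [[0.1, -0.8, 0], [0, 0, 0.3], 1], [[0, 0, 0], [0, 0, 0], 1]]'

```text
time: 11.7
position: [0.5056, 0.1822, 0.1579]
eef_rot: [[0.995, -0.041, 0.092], [-0.091, 0.004, 0.996], [-0.042, -0.999, 0.0]]
ft_force: [2.2, 0.0, -2.4]
grip_width: 0.0105
```

The gasket has let go. I'll carry on along the arc to about 0.12 rad.

Emit:
move_arm --targets '[[[0.3, -1.65, 0], [0, 0, 0.57], 1], [[0.3, -1.65, 0], [0, 0, 0.57], 1], [[0.3, -1.65, 0], [0, 0, 0.57], 1], [[0.3, -1.65, 0], [0, 0, 0.57], 1], [[0.3, -1.65, 0], [0, 0, 0.57], 1], [[0.3, -1.65, 0], [0, 0, 0.57], 1], [[0.3, -1.65, 0], [0, 0, 0.57], 1], [[0.3, -1.65, 0], [0, 0, 0.57], 1], [[0, 0, 0], [0, 0, 0], 1], [[0, 0, 0], [0, 0, 0], 1]]'

```text
time: 12.7
position: [0.509, 0.1819, 0.1705]
eef_rot: [[0.989, -0.12, 0.092], [-0.091, 0.011, 0.996], [-0.121, -0.993, -0.0]]
ft_force: [6.0, -0.2, -6.4]
grip_width: 0.0105
```

```bash
python3 - <<'E'
from h import *
c=cam('side'); save(c,'s2.png',(230,130,450,340),2.8); t=cam('top'); s=bot.get_state(); print(s['time'],s['position'],s['grip_width'],s['ft_force']); print(s['eef_rot'])
W=cloud(c); Q=W.reshape(-1,3); o=np.array([.5029,.1842]); ex=np.array([.9954,-.0956]); ey=np.array([.0956,.9954])
d=Q[:,:2]-o; a=d@ex; b=d@ey
m=(Q[:,2]>.125)&(Q[:,2]<.165)&(a>-.035)&(a<.16)&(np.abs(b)<.105)
f=np.polyfit(a[m],Q[m,2],1); r=Q[m,2]-np.polyval(f,a[m]); k=np.abs(r)<.004; f=np.polyfit(a[m][k],Q[m,2][k],1); print(m.sum(),k.sum(),'tilt',-np.arctan(f[0]),f)
H=cloud(t).reshape(-1,3); H=H[(H[:,2]>.012)&(H[:,2]<.06)&(np.hypot(H[:,0]-.555,H[:,1]+.206)<.085)]; print(len(H),cv2.minAreaRect((H[:,:2]*1000).astype(np.float32)))
im=t['image'][175:235,355:425]; cv2.imwrite('pics/t2.png',cv2.resize(im[...,::-1],None,fx=6,fy=6,interpolation=cv2.INTER_CUBIC))
E
```

```text
12.8 [0.50898119 0.18190394 0.17050386] 0.010720331248169738 [ 7.42669292 -0.05822417 -7.1282791 ]
[[ 9.88548553e-01 -1.20012508e-01  9.14809087e-02]
 [-9.08266236e-02  1.09220781e-02  9.95806825e-01]
 [-1.20508436e-01 -9.92712298e-01 -1.03326411e-04]]
1802 1783 tilt 0.11092885746820558 [-0.11138611  0.15019653]
592 ((557.0859985351562, -205.12637329101562), (119.5547866821289, 39.01179885864258), 50.09052658081055)
```

View pics/s2.png

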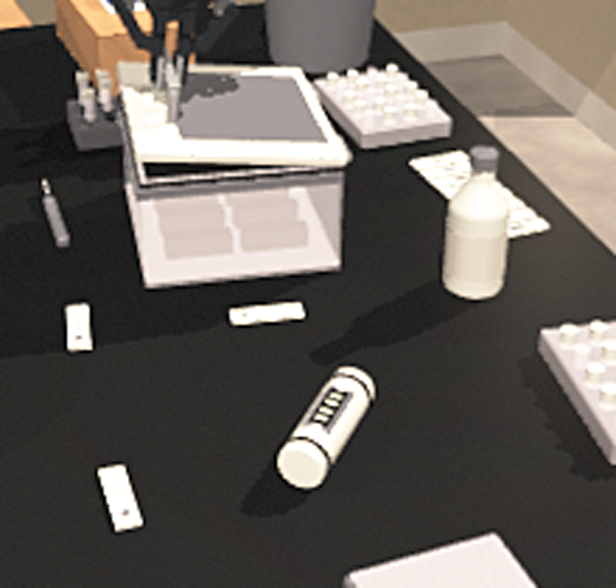

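View pics/t2.png

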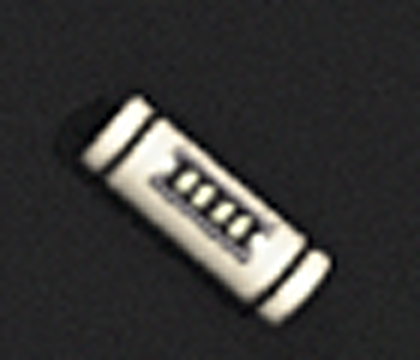

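The side view shows the lid raised with the fingers on the bar (depth fit 0.11 rad) and nothing else disturbed. The top crop shows the display centred on the barrel, within about 0.1 rad of up once viewing angle is allowed for. Handing in.

```bash
python3 -c "
from rig import bot
print(bot.sign_off()); s=bot.get_state(); print(s['time'],s['position'],s['grip_width'],s['ft_force'])"
```

```text
the job is handed in; nothing more can be done
None
the job is handed in; nothing more can be done
```

I rolled the hygrometer until its display faced up and let go of it. Then I gripped the lid by its bar, eased it off the gasket, and handed the job in at about 12.8 s while still holding it open.

- **Hygrometer:** it rolled about 24 mm on the table under the pressed, closed fingers. The wrist picture puts the display about 0.05 rad short of straight up, and the later top picture about 0.08 rad past it. The two disagree slightly, but both are well inside 0.35 rad.
- **Lid:** it is open 0.11 rad by the side camera's depth fit and 0.12 rad by the tool's tilt, about 23–25 mm at the front edge. The fingers are closed on the bar at 10.7 mm, and they read about 10 N: 7 N down from the lid and 7 N sideways.
- **Other things on the table:** those in view looked undisturbed in the last pictures, but I did not measure their positions again.

No check failed.

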